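# Show the edge of a plate over the end of the bench ledge

## Robot

A 6-joint arm with a two-finger parallel gripper is mounted at the origin on the work surface. World frame = base frame: x ahead of the robot, y to its left, z up, the work surface at z = 0. Lengths are in m, angles in degrees, forces in N, time in s.
With the tool pointing down it reaches from about 0.375 to 0.75 m from the base axis. Payload 9 kg.
Tool frame: the origin (TCP) lies where the fingers leave the gripper's body, on its centre line; the fingertips stand 73 mm ahead of it and the grasp point (between the pads) lies 54 mm ahead of it (robot.tip_reach is the distance from the TCP to the fingertips, in m); z points along the fingers, y is the line along which they close (so a half turn about z gives the same grasp; the last joint's range is limited). The gripper opens to 85 mm and grips with 20 to 120 N. Pads are 22 mm wide; open, the fingers measure 114 mm over their backs; the gripper's body (76 mm by 85 mm) begins 54 mm behind the grasp point. The pads swing forward as they close: fully open they stand 13 mm farther back than shut.
Start: joints at [54.162, 5.964, 5.575, 89.605, 0, 77.527], TCP at [0.238, 0.551, 0.304] pointing down, gripper open.
Joint ranges: [-171.21, 171.21], [-48.23, 106.86], [-62.78, 66.21], [-105.2, 120.99], [-86.42, 89.51], [-180, 180]. Speed limits (degrees/s): [127.2, 127.2, 147.25, 180, 180, 180].

## Interface

Orientations are given as [roll, pitch, yaw] about the fixed x, y, z axes, in that order (R = Rz(yaw) Ry(pitch) Rx(roll)).
In Python, from plant import robot gives the robot as it stands. Calls block until the motion is done:
- robot.move_pose(position, orientation): joint-space move of the TCP to a pose.
- robot.line_to(position, vel=0.15, rotation=None, guard=None): straight line of the TCP; rotation=None keeps the orientation; vel is the mean speed in m/s. With guard (N) it stops when the force on the tool has changed by that much, and returns True; else False.
- robot.goto_joints(angles): joint-space move.
- robot.set_gripper(opening): finger opening in m; the grip force is fixed at half the most; returns when the fingers have stopped.
- robot.pause(seconds).
- robot.ik(position, orientation): joint angles nearest the present ones, or None.
- robot.observe(): the state.
- robot.grab_frame(name): name is "scene" or "top" or "wrist"; returns the picture (420x560x3 uint8, blue, green, red); there is no depth.
- robot.get_calibration(name): a dict with "vertical_fov" (degrees; the focal length in pixels is half the picture's height over the tangent of half this angle, whatever the lens; pixels are square), "cx", "cy" (the principal point, pixels), "rvec" (rotation vector, rad) and "tvec" (3), from world to camera coordinates, as OpenCV has them. Camera axes: x right, y down, z forward; pixel columns grow to the right and rows downward; lengths in m; the calibration is good to about 2 mm. The wrist camera is an equidistant fisheye: a pixel r from the principal point sees the ray r / f radians off the axis. A picture is of the moment at which its call begins: read the wrist's pose just before it. get_calibration takes no time and is no camera call; for the wrist camera it gives the pose at the moment of the call.
A pose or a line that the arm cannot do raises robot.IKError and nothing moves.
- robot.job_done(): hands the job in; it is judged then, once.
The state is a dict: "time": time; "q": joint angles; "qvel": joint speeds; "joint_torque": joint torques, N m; "tool_pos": TCP position; "tcp_rot": TCP orientation; "ft_force": force on the tool from outside, world axes, zero at the start; "torque": the same for the moment, N m; "gripper_width": finger opening in m; "gripper_force": force on a finger pad.
Only numpy, scipy, OpenCV 4.12 (cv2) and the standard library are available. Lean on these libraries where they do the work, as an engineer would, in place of code of your own. Each camera call takes 0.05 s, during which the arm holds its last target. There are 200 camera calls.

## Task

With the fingertips, push the long plate with the two slots along its lane of the ledge, towards the end where the empty tray stands, until about 30 mm of it sticks out past that end, so that its edge can be got hold of there later. Keep it flat and straight in its lane: slide it only, never lift it or tip it. Leave the short plain plate, the tray, the spool and the screwdriver where they are.

Things in the scene. Friction and masses are not known exactly. Their poses are not given: they have to be found in the camera images.
- ledge: Fixed blue raised ledge on the bench, 340 mm long (its y axis), 170 mm deep (its x axis), top surface 60 mm above its origin, which is the centre of its underside on the bench. Both ends (y = +170 mm and y = -170 mm) are open, with no rim. A low aluminium rib (4 mm wide, 4 mm high) along y at x = 0 parts the top into two lanes, whose middles are at x = +42 and -42 mm.
- slotted_plate: The plate to push: loose bare aluminium plate, 60 mm wide (its x axis), 110 mm long (its y axis), 6 mm thick, 0.1 kg, with two through slots across it (each about 34 mm along x by 12 mm along y, at y = +25 and -25 mm). Origin: centre of its underside. It lies flat in one of the two lanes, its y axis within 5 degrees of the ledge's.
- plain_plate: Bystander: loose plain aluminium plate without slots, 60 mm wide (x), 80 mm long (y), 6 mm thick, flat in the other lane. Origin: centre of its underside.
- tray: Bystander: empty open grey tray, 120 x 80 mm, 25 mm high, on the bench about 90 mm beyond one end of the ledge (to the tray's middle); it marks the end over which the plate must stick out. Origin: centre of its underside.
- spool: Bystander: wire spool with black flanges, 56 mm across, 44 mm high, upright on the bench beyond the other end of the ledge. Origin: centre of its underside.
- screwdriver: Bystander: small screwdriver, 150 mm long, lying on the bench on the side of the ledge away from the robot.
Things that resemble listed ones, but are neither listed nor needed, are in the scene too. What is shaped like the slotted_plate but blue or pink is not meant.

How it is judged:
By the outcome, as a careful person would: the job done as asked, in the order asked, and still so for the second after the job is handed in, with the robot touching nothing.
It also fails if it takes over 48 s, if anything falls off the work surface, if the arm or the gripper's body presses on something with over 40 N, if the wrist force passes 120 N, or if a joint passes its speed limit or range.

## Working session

There is one attempt and no reset: what is moved stays moved. The work goes in short steps, each a Python script; the robot and the scene stay as the last script left them, time stands still between calls to the robot, and variables do not carry over. Pictures are saved under pics/ and viewed, at most 10 in all, crops included, and the job is handed in when it is done.

```bash
mkdir -p pics; cat > h.py <<'E'
import numpy as np, cv2
from plant import robot
def pix2w(name,pts,z):
    c=robot.get_calibration(name); f=210/np.tan(np.radians(c["vertical_fov"]/2))
    R=cv2.Rodrigues(np.array(c["rvec"],float))[0]; t=np.array(c["tvec"],float).ravel(); o=-R.T@t
    out=[]
    for u,v in pts:
        x,y=(u-c["cx"])/f,(v-c["cy"])/f
        if name=="wrist":
            r=np.hypot(x,y); d=np.array([x/r*np.sin(r),y/r*np.sin(r),np.cos(r)]) if r>0 else np.array([0,0,1.])
        else: d=np.array([x,y,1.])
        d=R.T@d; out.append(o+d*(z-o[2])/d[2])
    return np.array(out)
E
python3 - <<'E'
from h import *
for n in("top","scene"):
    cv2.imwrite(f"pics/{n}0.png",cv2.resize(robot.grab_frame(n),(800,600),interpolation=cv2.INTER_CUBIC))
    print(robot.get_calibration(n))
print(robot.observe())
E
```

```text
{'vertical_fov': 43.18236434251221, 'cx': 273.22864687285204, 'cy': 207.8793396351507, 'rvec': array([ 2.08316962, -2.13428577,  0.22279773]), 'tvec': array([0.04418244, 0.58844671, 1.16335472])}
{'vertical_fov': 47.954134619581964, 'cx': 284.3621841070142, 'cy': 206.95490240266085, 'rvec': array([ 1.9922064 ,  1.38171763, -0.59623148]), 'tvec': array([-0.20383596, -0.32489169,  1.29999317])}
{'time': 0.1, 'q': array([ 5.41638179e+01,  5.99664498e+00,  5.53273112e+00,  8.96062985e+01,
       -1.34148020e-04,  7.75268966e+01]), 'qvel': array([ 0.14303159, -0.04790477,  0.08450233, -0.0512498 , -0.05583013,
        0.06946343]), 'joint_torque': array([ 6.02669621e-03, -5.58206534e+01,  5.04723001e+01,  1.29417589e-02,
       -2.92760860e-04, -4.40954716e-05]), 'tool_pos': array([0.23779368, 0.55063039, 0.30319693]), 'tcp_rot': array([-1.79931416e+02, -1.50335727e-02,  1.56636912e+02]), 'ft_force': array([ 0.67082241,  0.15746046, -0.86493267]), 'torque': array([ 0.00488293, -0.02367905, -0.01676077]), 'gripper_force': 0.0, 'gripper_width': 0.0850768624863582}
```

View pics/top0.png

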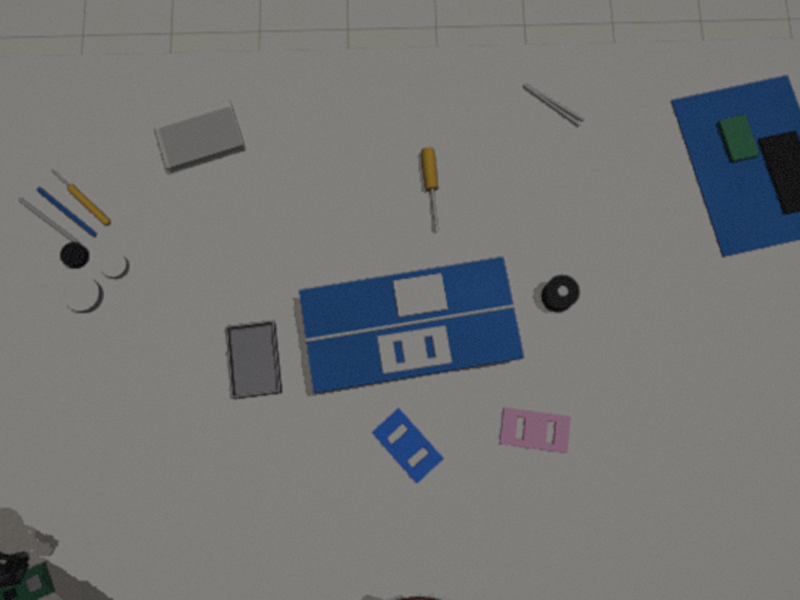

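View pics/scene0.png

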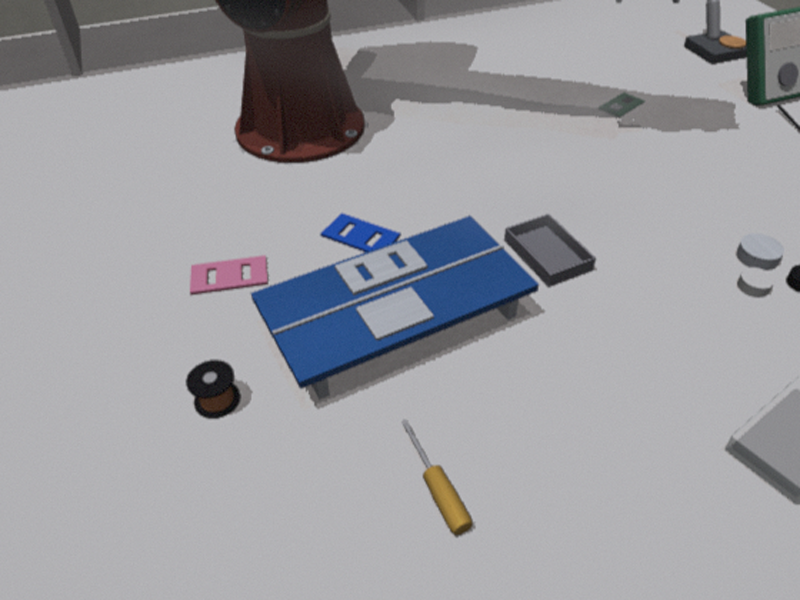

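The top view shows the tray left (254,360), the ledge with corners around (300,290), (504,258), (523,357), (313,391), the slotted plate centred at (415,350) in the near lane, and the spool right (560,293). I'll enlarge the ledge for corner readings.

```bash
python3 - <<'E'
from h import *
im=robot.grab_frame("top")[175:280,200:375]
cv2.imwrite("pics/crop1.png",cv2.resize(im,None,fx=4.5,fy=4.5,interpolation=cv2.INTER_CUBIC))
E
```

```text
(no output)
```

View pics/crop1.png

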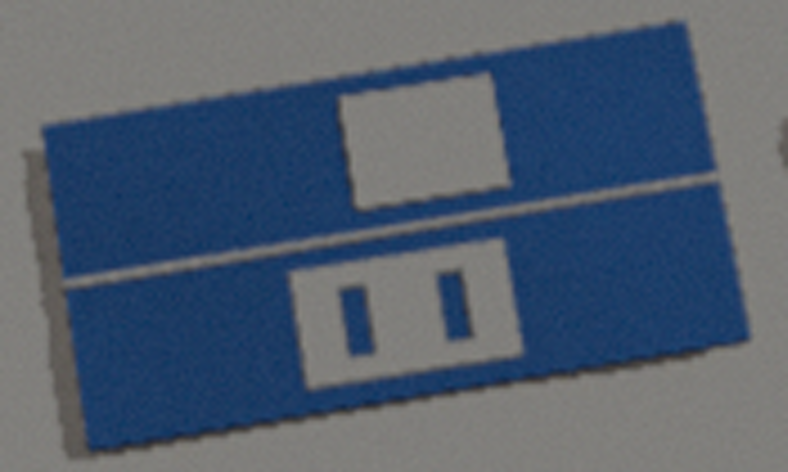

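The crop shows the ledge corners at (43,126), (685,21), (749,341) and (89,452). The slotted plate's corners are (290,271), (504,238), (523,355) and (308,389), and the rib runs from (66,283) to (716,178).

```bash
python3 - <<'E'
from h import *
def g(n,p,z):
    w=pix2w("top",(np.array(p)+.5)/4.5-.5+[200,175],z)[:,:2]
    # order: left-far, right-far, right-near, left-near in the image
    c=w.mean(0); d=(w[0]+w[3]-w[1]-w[2])/2; e=(w[0]+w[1]-w[2]-w[3])/2
    print(n,w.round(4).tolist(),"c",c.round(4),"len",np.linalg.norm(d),"ang",np.degrees(np.arctan2(d[1],d[0])),"wid",np.linalg.norm(e)); return c,d/np.linalg.norm(d)
L=g("ledge",[(43,126),(685,21),(749,341),(89,452)],.06)
P=g("plate",[(290,271),(504,238),(523,355),(308,389)],.066)
Q=g("plain",[(339,97),(490,72),(511,186),(357,211)],.066)
u=L[1]; n=np.array([u[1],-u[0]])
for X in(P,Q): print((X[0]-L[0])@n,(X[0]-L[0])@u)
r=pix2w("top",(np.array([(66,283),(716,178)])+.5)/4.5-.5+[200,175],.064)[:,:2]
print(r,[(x-L[0])@n for x in r],[(x-L[0])@u for x in r])
E
```

```text
ledge [[0.6061, 0.1783], [0.6539, -0.1557], [0.4858, -0.1788], [0.438, 0.155]] c [ 5.459e-01 -3.000e-04] len 0.3373290064401333 ang 98.14525839882367 wid 0.16967184852270914
plate [[0.5263, 0.0523], [0.5406, -0.0567], [0.4807, -0.0639], [0.4663, 0.0445]] c [ 0.5035 -0.0059] len 0.10964565659770463 ang 97.54099264487414 wid 0.06043087282968252
plain [[0.6163, 0.0253], [0.6276, -0.0529], [0.5674, -0.0613], [0.5564, 0.0176]] c [ 0.5919 -0.0178] len 0.07930424649975049 ang 98.10215500983813 wid 0.06054788669421462
-0.042829318397960205 0.0004478103325837798
0.043025603838288934 -0.023843807909664786
[[ 0.5232719   0.1660209 ]
 [ 0.56941899 -0.16636862]] [np.float64(0.0011193023592404728), np.float64(-0.0002931550557208165)] [np.float64(0.16787637247716478), np.float64(-0.16769828302639422)]
```

```bash
cat >> h.py <<'E'
a=np.radians(98.15); u=np.array([np.cos(a),np.sin(a)]); n=np.array([u[1],-u[0]]); C=np.array([.5459,-.0003])
ori=[180,0,98.15]
def P(s,z,lat=-.0428): return [*(C+u*s+n*lat),z]
E
python3 - <<'E'
from h import *
print(robot.tip_reach)
robot.set_gripper(.024)
robot.move_pose(P(-.088,.22),ori)
robot.line_to(P(-.088,.155),vel=.1)
hit=robot.line_to(P(-.088,.122),vel=.02,guard=3)
o=robot.observe(); print(hit,o["tool_pos"],o["ft_force"],o["gripper_width"],o["time"])
if hit:
    z=o["tool_pos"][2]+.0022; robot.line_to(P(-.088,z),vel=.02)
o=robot.observe(); print(o["tool_pos"],o["tcp_rot"],o["ft_force"],o["time"])
ims=[robot.grab_frame("top")[140:290,180:380],robot.grab_frame("wrist")]
cv2.imwrite("pics/c2.png",np.hstack([cv2.resize(ims[0],(400,300)),cv2.resize(ims[1],(400,300))]))
E
```

```text
0.0726
True [ 0.51594341 -0.09343714  0.13261152] [-0.62668014  1.15581418  6.25835493] 0.02404034940985324 5.15
[ 0.51605466 -0.09349847  0.13477715] [-1.79942144e+02 -3.69116423e-02  9.81503757e+01] [ 0.09501022 -0.69922156 -0.09380735] 5.4417
```

View pics/c2.png

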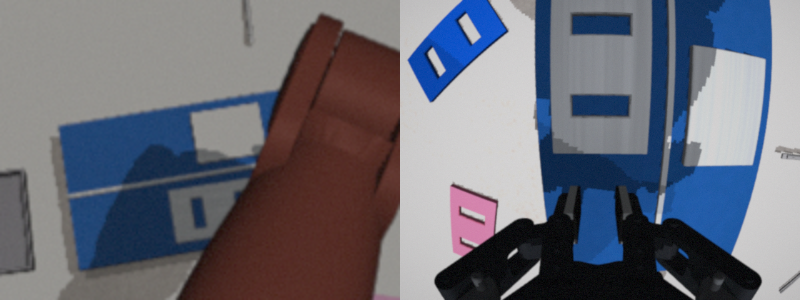

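The fingers touched the ledge top and now stand 2 mm above it. In the wrist view they are centred behind the plate's rear edge (about (600,155)) and clear of the rib. I'll push to about 5 mm short, then look.

```bash
python3 - <<'E'
from h import *
z=.1346
print(robot.line_to(P(-.066,z),vel=.03), robot.line_to(P(.074,z),vel=.04,guard=12))
o=robot.observe(); print(o["tool_pos"],o["ft_force"],o["time"])
robot.line_to(P(.060,z),vel=.06)
ims=[robot.grab_frame("top")[140:290,180:380],robot.grab_frame("wrist")]
cv2.imwrite("pics/w3.png",np.vstack([cv2.resize(ims[0],(400,300)),cv2.resize(ims[1],(400,300))]))
cv2.imwrite("pics/w3b.png",cv2.resize(ims[1],(800,600),interpolation=cv2.INTER_CUBIC))
c=robot.get_calibration("wrist"); print(c); print(robot.observe()["time"])
E
```

```text
False False
[0.49306279 0.06684893 0.13460559] [ 0.60223687 -0.09739959  0.5136299 ] 10.075
{'vertical_fov': 65.70646984690485, 'cx': 276.8186539506908, 'cy': 212.3323471112034, 'rvec': array([-2.81616982, -0.20053378, -0.03071358]), 'tvec': array([-0.49673791, -0.00340106,  0.2140767 ])}
10.5583
```

View pics/w3b.png

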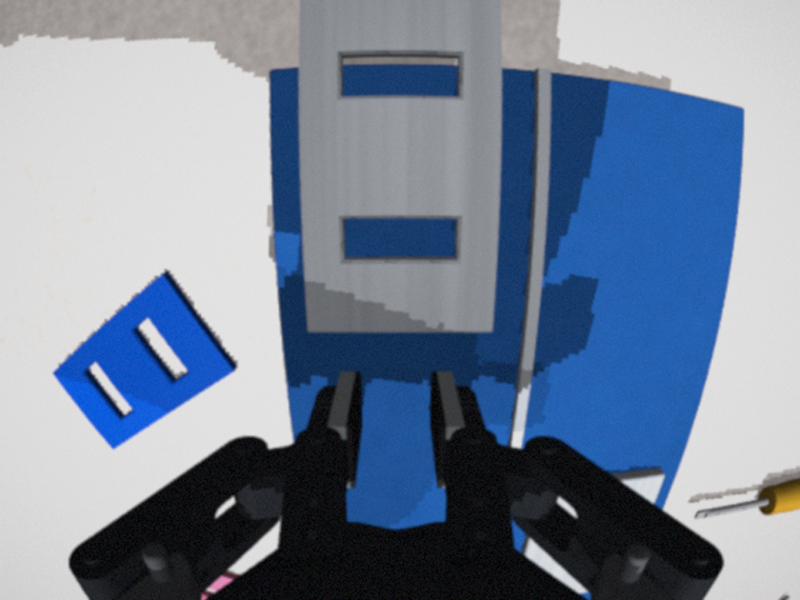

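The plate is straight. Its rear edge runs from (306,332) to (493,332), and the ledge end is at row 70, from (271,70) to (537,70). The front slot covers rows 52–98, with the ledge end visible inside it.

```bash
python3 - <<'E'
from h import *
def f(p,z):
    w=pix2w("wrist",(np.array(p)+.5)*.7-.5,z)[:,:2]-C; return np.c_[w@n,w@u].round(4)
print("end",f([(271,70),(537,70)],.06),"rear",f([(306,332),(493,332)],.066),"slots",f([(341,52),(461,52),(340,217),(459,217)],.066),f([(345,97),(460,97),(343,259),(457,259)],.066))
E
```

```text
end [[-0.082   0.17  ]
 [ 0.0004  0.1705]] rear [[-0.0725  0.0863]
 [-0.012   0.0862]] slots [[-0.0594  0.173 ]
 [-0.0245  0.1731]
 [-0.0602  0.1232]
 [-0.0246  0.1232]] [[-0.0582  0.1591]
 [-0.0248  0.1592]
 [-0.0596  0.1103]
 [-0.0248  0.1103]]
```

It sticks out about 26.3 mm, straight to within 0.1°. I'll push 3.7 mm further, back off, lift clear and check.

```bash
python3 - <<'E'
from h import *
z=.1346
robot.line_to(P(.070,z),vel=.04); print(robot.line_to(P(.0777,z),vel=.02,guard=12))
robot.line_to(P(.050,z),vel=.06); robot.line_to(P(.050,.25),vel=.12)
robot.move_pose([.238,.551,.304],[180,0,156.6])
im=robot.grab_frame("top")[175:280,200:375]
cv2.imwrite("pics/c4.png",cv2.resize(im,None,fx=4.5,fy=4.5,interpolation=cv2.INTER_CUBIC))
print(robot.observe()["time"])
E
```

```text
False
15.3167
```

View pics/c4.png

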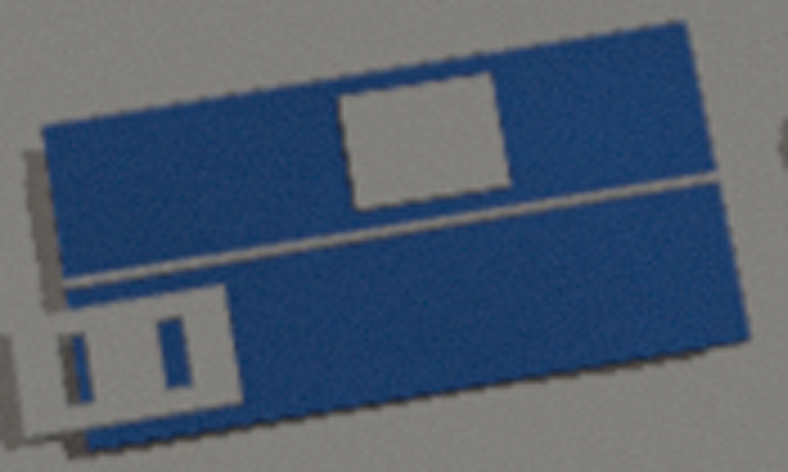

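The plate is straight in its lane, with its rear edge from (226,285) to (243,402). The plain plate hasn't moved. I'll measure the overhang once more and hand in.

```bash
python3 - <<'E'
from h import *
w=pix2w("top",(np.array([(226,285),(243,402)])+.5)/4.5-.5+[200,175],.066)[:,:2]-C
s=w@u; print(s, "overhang",s.mean()+.11-.17)
if abs(s.mean()-.09)<.004: print(robot.job_done())
E
```

```text
[0.08794816 0.08879632] overhang 0.028372240750041994
the job is handed in; nothing more can be done
None
```

I pushed the slotted plate along its lane until about 28–30 mm of it stuck out past the tray end, flat and straight, then backed the arm away and handed the job in at about 15 s; the plain plate did not move, and the arm stayed clear of the tray, spool and screwdriver.

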